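# Stopper the open fluid jug

## Robot

A 6-joint arm with a two-finger parallel gripper is mounted at the origin on the work surface. World frame = base frame: x ahead of the robot, y to its left, z up, the work surface at z = 0. Lengths are in mm, angles in rad, forces in N, time in s.
With the tool pointing down it reaches from about 350 to 875 mm from the base axis. Payload 4.2 kg.
Tool frame: the origin (TCP) lies at the very end of the fingers, on their centre line; the grasp point (between the pads) lies 19 mm behind it; y points along the fingers, z is the direction in which the jaws open and shut, and the axes are right-handed (so a half turn about y gives the same grasp; the last joint's range is limited). The gripper opens to 85 mm and grips with 20 to 120 N. Pads are 22 mm wide; open, the fingers measure 114 mm over their backs; the gripper's body (76 mm by 85 mm) begins 54 mm behind the grasp point. The pads swing forward as they close: fully open they stand 13 mm farther back than shut.
Start: joints at [-1.084, 0.385, 0.008, 0, -1.194, -0.259], TCP at [141.164, -608.828, 231.312] pointing down, gripper open.
Joint ranges: [-3.14, 3.14], [-1.21, 2.06], [-1.07, 1.41], [-3.16, 2.05], [-2.99, -0.16], [-3.1, 3.1]. Speed limits (rad/s): [2.79, 2.79, 3.14, 3.14, 3.14, 3.14].

## Interface

Orientations are given as a unit quaternion [w, x, y, z].
In Python, from workcell import bot gives the robot as it stands.
- The arm moves only by the tool servo_tool, never from a script. Its argument "increments" is a list that holds one entry, the list of rows, each a list of 5 numbers: the opening, from 0 (shut) to 1 (fully open), then the shift along the tool's x, y, z in units of 25 mm (1.0 is 25 mm), then the turn about the tool's y in units of 5 degrees (1.0 is 5 degrees). A call has 1 to 5 rows; each row is the pose to reach, as a shift and turn from the pose measured when the call began, along the tool's axes at that moment; what a row does not reach only later rows make up. A row lasts 1/12 s, in which the tool goes at most 41.7 mm and 7.16 degrees, less where a joint would pass 70% of its speed; a pose out of reach is approached as far as the arm can. A call with a gripper value outside its range is refused whole. The fingers move at their own pace and stop on an object; "newtons" is the grip in N (left out, the last holds). Time passes only in rows, so rows that repeat a pose let the fingers close. It gives the time, the measured TCP pose, the force and the opening at its end, in the units of the state.
- bot.observe(): the state, without advancing time (a new reading comes with each control period).
- bot.snapshot(name): name is "side" or "top"; returns (picture, depth): 480x640x3 uint8, red, green, blue; 480x640 float32, mm along the optical axis (not along the pixel's ray), 0 where there is no reading.
- bot.get_calibration(name): a dict with "mtx" (3x3 intrinsics, pixels), "k1" (the pictures are not rectified: a ray, as slopes to the right and down, at radius r is drawn at 1 + k1 r^2 times it, then the intrinsics apply), "eye" and "attitude" of the camera in the world. Camera axes: x right, y down, z forward; pixel columns grow to the right and rows downward; lengths in mm; the calibration is good to about 2 mm. A picture is of the moment at which its call begins. get_calibration takes no time and is no camera call.
- bot.job_done(): hands the job in, once; it reports no verdict.
Trained networks look in the newest picture that a camera, given by its name, has taken for a name from the list of things; names that differ only in an ending like _2 or _b are one class to them, and where a whole thing is asked for, a point or a joint stands for the part that bears it (a point fixed in the world has none). Each returns a list of dicts, best first, with "score" (0 to 1); they miss things now and then, are a little off and sometimes report something else, mostly with a low value. They report only what shows in the picture. A call takes as long as a camera call. They do not tell look-alikes from the thing itself.
- bot.search_frame(camera, label): "point" ([row, column] in pixels, amid what is visible of it).
The state is a dict: "time": time; "qpos": joint angles; "joint_velocities": joint speeds; "effort": joint torques, N m; "tcp_pos": TCP position; "orientation": TCP orientation; "wrist_force": force on the tool from outside, world axes, zero at the start; "torque": the same for the moment, N m; "gripper_width": finger opening in mm.
Only numpy, scipy, OpenCV 4.12 (cv2) and the standard library are available. Lean on these libraries where they do the work, as an engineer would, in place of code of your own. Each camera call takes 0.05 s, during which the arm holds its last target.

## Task

The blue fluid jug on the bench has been left open. Set the red tapered stopper into its neck, fully home and upright with the flange resting on the rim; lower it in rather than dropping it, and leave the grey jug's black stopper and the other things on the bench where they are.

Things in the scene. Friction and masses are not known exactly. Their poses are not given: they have to be found in the camera images.
- red_stopper_center (a point): Red plastic stopper, upright on its foot on the bench, loose, 60 to 130 g, 85 mm tall. From the foot up: round tapered plug 38 mm long (diameter 32 mm at the foot, 40 mm at the top), flange 56 mm across and 5 mm thick, round grip knob 30 mm in diameter and 42 mm tall. This point: on its axis, half-way up, 42.5 mm above the foot, 21.5 mm below the middle of the knob; z up.
- red_stopper_seat (a point): Centre of the underside of the red stopper's flange, on its axis, 38 mm above its foot, 26 mm below the middle of its knob; it meets the centre of the jug's mouth when the stopper is home. z runs from foot to knob.
- red_stopper: The same red stopper; origin at the centre of its foot, z up to the knob.
- blue_jug_mouth (a point): Centre of the blue jug's open mouth, level with the rim, 150 mm above the bench; z up along the neck. The bore (44 mm) leaves the stopper 2 mm all round under its flange and 6 mm at its foot.
- blue_jug: Blue fluid jug, open. 150 mm along its x, 110 mm along its y; shoulder 105 mm above the bench. The white round neck (outer diameter 54 mm, bore 44 mm, 44 mm deep) stands 35 mm towards -x from the middle and rises to 150 mm. A carrying handle across the +x half of the top reaches 135 mm. Fixed. Origin: centre of the underside, z up.
- grey_jug: Grey fluid jug of the same shape, already closed with the black stopper. 150 mm along its x, 110 mm along its y; shoulder 105 mm above the bench. The white round neck (outer diameter 54 mm, bore 44 mm, 44 mm deep) stands 35 mm towards -x from the middle and rises to 150 mm. A carrying handle across the +x half of the top reaches 135 mm. Fixed. Origin: centre of the underside, z up.
- black_stopper_center (a point): Black stopper of the same shape as the red one, seated in the grey jug's neck, loose; its knob reaches 197 mm above the bench. This point is half-way up on its axis.
- spray_can_center (a point): Aerosol can standing on the bench, 66 mm in diameter, about 170 mm tall, loose; this point is half-way up on its axis.
- wrench_grip (a point): Steel wrench, 190 mm long, lying on the bench, loose; this point is on its handle, x along it.
- clamp_ring_center (a point): Steel clamp ring, 90 mm outer diameter, 16 mm tall, lying flat on the bench, loose; this point is its centre.
- carton: Cardboard carton 160 x 130 x 90 mm tall, fixed on the bench; origin at the centre of its underside.
There are look-alikes about, which are no part of the job. Of the things that look like the red_stopper, the largest one is meant.

How it is judged (in metres and radians):
At the end, for the whole second after the job is handed in: The red stopper is home in the blue jug's neck: its flange's underside within 4 mm of the rim in height and centred within 4 mm, its axis within 0.08 rad (4.5 degrees) of upright, at rest (horizontal distance between red_stopper_seat and blue_jug_mouth below 0.004 m and z of red_stopper_seat in the frame of blue_jug_mouth between -0.004 and 0.004 m and angle between red_stopper_seat's own z axis and vertical below 0.08 rad and linear speed of red_stopper below 0.02 m/s); the robot touches nothing.
It fails at once if the red stopper is dropped at the blue jug's neck (falls, not held, at over 0.6 m/s: a drop of about 18 mm or more) (horizontal distance between red_stopper_seat and blue_jug_mouth below 0.03 m and contact force between the fingers and red_stopper below 0.1 N and linear speed of red_stopper above 0.6 m/s).
It fails at once if the black stopper is shifted by more than 15 mm (distance of black_stopper_center from where it was at the start of the episode above 0.015 m).
It fails at once if the spray can, wrench or clamp ring is shifted by more than 30 mm (distance of any of spray_can_center, wrench_grip, clamp_ring_center from where it was at the start of the episode above 0.03 m).
It also fails if it takes over 42 s, if anything falls off the work surface, if the arm or the gripper's body presses on something with over 40 N, if the wrist force passes 120 N, or if a joint passes its speed limit or range.

## Working session

There is one attempt and no reset: what is moved stays moved. The work goes in short steps, Python scripts to look and compute and a tool call to move; the robot and the scene stay as the last step left them, time stands still between calls to the robot, and variables do not carry over. Pictures are saved under pics/ and viewed, and the job is handed in when it is done.

Besides the shell and the picture viewer there is one more tool, called after "Emit:" by a JSON object that holds its "api" and its "payload". servo_tool: Moves the arm, as the interface text tells. Its arguments: {"type":"object","properties":{"increments":{"type":"array","items":{"type":"array","items":{"type":"array","items":{"type":"number"}}}},"newtons":{"type":"number"}},"required":["increments"]}

```bash
ls; mkdir -p pics
cat > h.py <<'E'
import numpy as np, cv2, pickle
from workcell import bot
def R_of(att):
    a=np.array(att,float)
    if a.shape==(3,3): return a
    from scipy.spatial.transform import Rotation as R
    return R.from_quat([a[1],a[2],a[3],a[0]]).as_matrix()
def ray(cal,p):
    K=np.array(cal['mtx']);r,c=p
    d=np.array([(c-K[0,2])/K[0,0],(r-K[1,2])/K[1,1]])
    u=d.copy()
    for _ in range(30): u=d/(1+cal['k1']*(u@u))
    return np.array([u[0],u[1],1.])
def world(cal,p,depth): return np.array(cal['eye'])+R_of(cal['attitude'])@(ray(cal,p)*depth)
def atz(cal,p,z):
    d=R_of(cal['attitude'])@ray(cal,p);e=np.array(cal['eye']);return e+d*(z-e[2])/d[2]
def proj(cal,P):
    c=R_of(cal['attitude']).T@(np.array(P,float)-np.array(cal['eye']));u=c[:2]/c[2];u=u*(1+cal['k1']*(u@u))
    K=np.array(cal['mtx']);return np.array([u[1]*K[1,1]+K[1,2],u[0]*K[0,0]+K[0,2]])
E
python3 - <<'E'
from h import *
for n in('side','top'):
    im,d=bot.snapshot(n);cal=bot.get_calibration(n);print(n,cal)
    cv2.imwrite(f'pics/{n}0.png',im[:,:,::-1]);pickle.dump((im,d,cal),open(f'{n}0.pkl','wb'))
    for l in('red_stopper','blue_jug','blue_jug_mouth','grey_jug','black_stopper_center'):
        print(l,[(np.round(x['point']),round(x['score'],2)) for x in bot.search_frame(n,l)])
print(bot.observe())
E
```

```text
pics
side {'mtx': array([[447.93800059,   0.        , 316.32538734],
       [  0.        , 447.93800059, 243.65050681],
       [  0.        ,   0.        ,   1.        ]]), 'k1': -0.07617233152349655, 'eye': array([324.57304378, 848.19123824, 767.62964161]), 'attitude': array([ 0.05022373, -0.08922348,  0.88994639, -0.44442342])}
red_stopper [(array([291., 365.]), 0.76), (array([267., 302.]), 0.72), (array([274., 330.]), 0.66)]
blue_jug [(array([223., 279.]), 0.6)]
blue_jug_mouth [(array([223., 281.]), 0.59)]
grey_jug [(array([297., 248.]), 0.91), (array([272., 333.]), 0.21)]
black_stopper_center [(array([253., 264.]), 0.55)]
top {'mtx': array([[541.29805089,   0.        , 318.08434426],
       [  0.        , 541.29805089, 239.25939702],
       [  0.        ,   0.        ,   1.        ]]), 'k1': -0.09182785084608704, 'eye': array([ 377.48224274,   26.5316603 , 1546.44332581]), 'attitude': array([-0.02509155,  0.71518455, -0.69736413,  0.03955676])}
red_stopper [(array([255., 313.]), 0.62), (array([289., 299.]), 0.57), (array([223., 325.]), 0.53)]
blue_jug [(array([195., 374.]), 0.66)]
blue_jug_mouth [(array([191., 374.]), 0.91)]
grey_jug []
black_stopper_center [(array([200., 270.]), 0.85), (array([258., 313.]), 0.23)]
{'time': 0.6, 'qpos': array([-1.08439296e+00,  3.84662329e-01,  7.89699927e-03, -3.24823057e-05,
       -1.19400712e+00, -2.58595606e-01]), 'joint_velocities': array([ 0.00157356,  0.00013357,  0.00013951, -0.00116292, -0.00091681,
       -0.00091634]), 'effort': array([ 4.14684973e-04, -3.91830218e+01,  1.88529307e+01,  4.18880582e+00,
       -3.70825301e-04, -8.96169112e-07]), 'tcp_pos': array([ 141.17290286, -608.81591802,  231.32883384]), 'orientation': array([-0.70252121,  0.70252916,  0.08037698, -0.08035094]), 'wrist_force': array([0.77254843, 0.8160119 , 0.42265183]), 'torque': array([ 0.03624465, -0.03593478,  0.01070639]), 'gripper_width': 85.69189483788603}
```

View pics/side0.png

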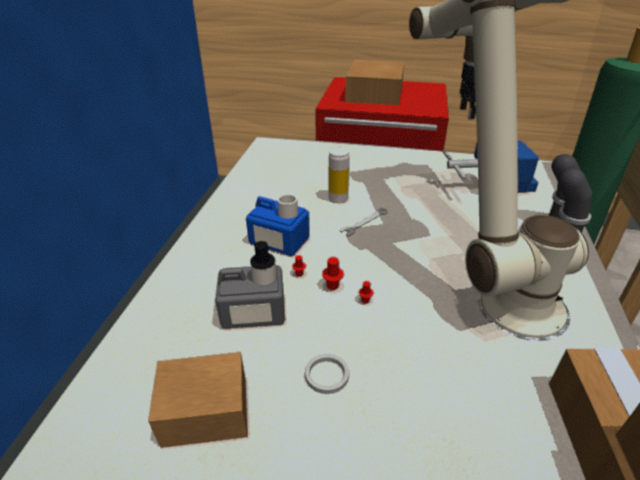

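View pics/top0.png

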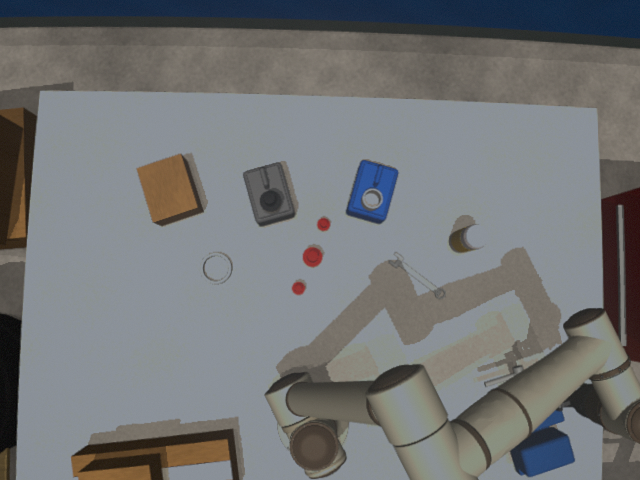

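Run:
```python
from h import *
S=pickle.load(open('side0.pkl','rb'));T=pickle.load(open('top0.pkl','rb'))
for n,(im,d,cal),c in(('side',S,(275,333)),('top',T,(257,313))):
    h=im[c[0]-50:c[0]+50,c[1]-65:c[1]+65];cv2.imwrite(f'pics/crop_{n}.png',cv2.resize(h,None,fx=6,fy=6,interpolation=cv2.INTER_CUBIC)[:,:,::-1])
    hsv=cv2.cvtColor(im,cv2.COLOR_RGB2HSV)
    m=(((hsv[:,:,0]<8)|(hsv[:,:,0]>172))&(hsv[:,:,1]>150)&(hsv[:,:,2]>60)).astype(np.uint8)
    N,L,st,ce=cv2.connectedComponentsWithStats(m)
    for i in range(1,N):
        if 30<st[i,4]<3000:
            print(n,'red',st[i],ce[i].round(1))
            P=np.array([world(cal,(r,cc),d[r,cc]) for r,cc in np.argwhere(L==i) if d[r,cc]>0])
            print('  z range',np.percentile(P[:,2],[1,50,99]).round(1),'mean of top',P[P[:,2]>np.percentile(P[:,2],99)-8].mean(0).round(1), 'mid',((P.min(0)+P.max(0))/2).round(1))
# jug rim: points with z in 140..158 white near blue jug
for n,(im,d,cal),c in(('side',S,(205,287)),('top',T,(199,373))):
    Q=[]
    for r in range(c[0]-25,c[0]+25):
        for cc in range(c[1]-30,c[1]+30):
            p=world(cal,(r,cc),d[r,cc])
            if 143<p[2]<158: Q.append(np.r_[p,r,cc,im[r,cc]])
    Q=np.array(Q);print(n,'rim n',len(Q),Q.mean(0).round(1),((Q[:,:3].min(0)+Q[:,:3].max(0))/2).round(1),np.ptp(Q[:,:3],axis=0).round(1))
    (x,y),(a,b),an=cv2.fitEllipse(cv2.convexHull(Q[:,[4,3]].astype(np.float32)));print('ell',y,x,a,b,atz(cal,(y,x),150).round(1))
```

```text
side red [293 256  13  20 159] [298.7 265.7]
  z range [ 3.4 30.6 58.5] mean of top [556.9 -10.9  55.8] mid [557.6 -10.4  30.4]
side red [323 257  20  33 420] [332.4 273.3]
  z range [ 4.7 45.  87.3] mean of top [463.7  19.   84.6] mid [463.8  18.5  44.3]
side red [359 282  14  21 180] [365.6 292.3]
  z range [ 4.3 30.1 58.2] mean of top [376.3  55.5  56.5] mid [376.5  55.1  30.8]
top red [318 219  11  11  94] [323.  223.9]
  z range [21.5 31.6 63.2] mean of top [560.3 -16.3  59. ] mid [561.2 -15.7  42.4]
top red [303 248  19  18 250] [311.9 256.6]
  z range [36.5 44.9 90. ] mean of top [466.4  10.8  85.8] mid [467.2  13.1  62.3]
top red [293 283  11  11  94] [297.8 287.9]
  z range [22.7 33.3 61.5] mean of top [378.3  49.4  57.8] mid [378.9  49.9  42.7]
side rim n 135 [ 614.3 -136.2  147.7  199.7  287.3  151.1  150.7  146.8] [ 614.7 -136.6  147.8] [54.5 56.3  9.5]
ell 199.7276611328125 287.2771911621094 12.7495756149292 20.669857025146484 [ 613.3 -132.3  150. ]
top rim n 113 [ 617.2 -140.5  148.6  198.4  372.5  120.5  124.3  129. ] [ 616.9 -139.3  149.6] [51.3 48.  12.9]
ell 198.50282287597656 372.1366882324219 18.89145278930664 20.113372802734375 [ 616.8 -139.4  150. ]
```

View pics/crop_side.png

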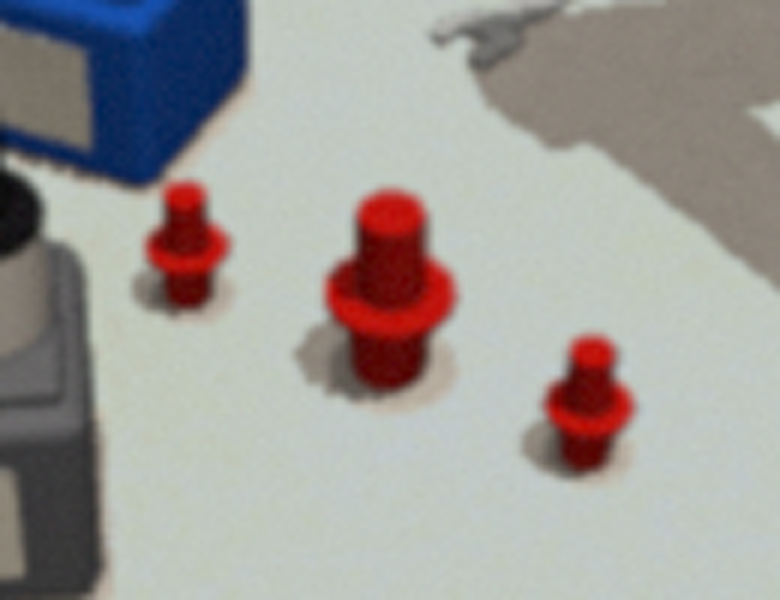

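View pics/crop_top.png

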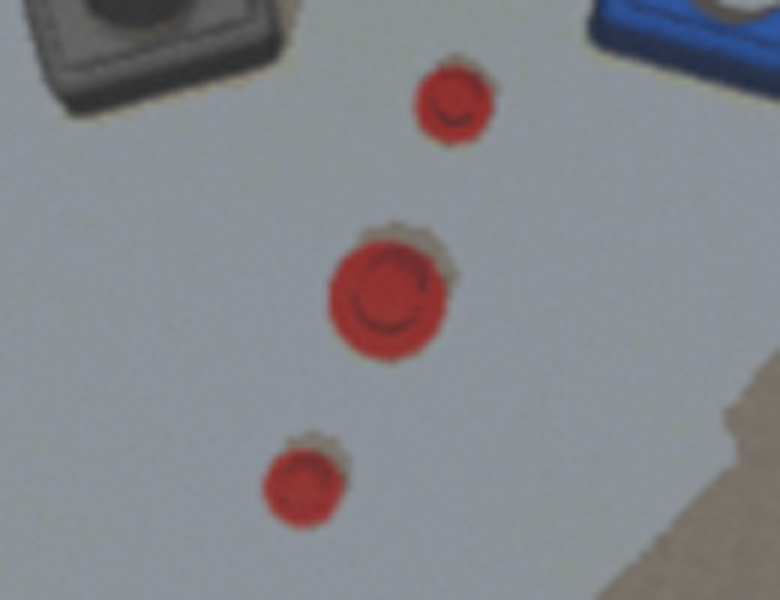

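```bash
cat >> h.py <<'E'
from scipy.optimize import minimize, least_squares
th=np.linspace(0,2*np.pi,48,endpoint=False)
STOP=[(0,16),(38,20),(38,28),(43,28),(43,15),(85,15)]
NECK=[(105-150,27),(0,27)]
def sil(cal,P,prof,box,up=8,tilt=None):
    r0,c0,h,w=box;m=np.zeros((h*up,w*up),np.uint8)
    ax=np.array([0,0,1.]) if tilt is None else tilt
    prs=[]
    for z,r in prof:
        C=np.array(P)+ax*z
        prs.append(np.array([proj(cal,C+r*np.array([np.cos(t),np.sin(t),0])) for t in th]))
    for a,b in zip(prs[:-1],prs[1:]):
        q=cv2.convexHull(np.vstack([a,b]).astype(np.float32))[:,0]
        q=np.stack([(q[:,1]-c0+.5)*up-.5,(q[:,0]-r0+.5)*up-.5],1)
        cv2.fillConvexPoly(m,np.round(q*16).astype(np.int32),1,shift=4)
    return cv2.resize(m.astype(np.float32),(w,h),interpolation=cv2.INTER_AREA)
def redsoft(im):
    f=im.astype(float);s=(f[:,:,0]-np.maximum(f[:,:,1],f[:,:,2]))/np.maximum(f.max(2),1)
    return np.clip(s/0.7,0,1)
def fit(cal,soft,box,prof,P0):
    r0,c0,h,w=box;t=soft[r0:r0+h,c0:c0+w]
    f=lambda p:((sil(cal,[p[0],p[1],P0[2]],prof,box)-t)**2).sum()
    b=minimize(f,P0[:2],method='Nelder-Mead',options=dict(initial_simplex=[P0[:2],[P0[0]+6,P0[1]],[P0[0],P0[1]+6]],xatol=.05))
    return b.x,b.fun,t.sum()
def fit3(views,prof,P0,zs):
    pass
E
python3 - <<'E'
from h import *
S=pickle.load(open('side0.pkl','rb'));T=pickle.load(open('top0.pkl','rb'))
V=[(S,(250,312,46,42)),(T,(240,296,34,34))]
for (im,d,cal),box in V:
    print('stopper',fit(cal,redsoft(im),box,STOP,[465,14,0]))
def f(p): return np.concatenate([(sil(c[2],p,STOP,b)-redsoft(c[0])[b[0]:b[0]+b[2],b[1]:b[1]+b[3]]).ravel() for c,b in V])
m=minimize(lambda p:(f(p)**2).sum(),[465,14,0],method='Nelder-Mead',options=dict(initial_simplex=[[465,14,0],[470,14,0],[465,19,0],[465,14,6]]));print('joint xyz foot',m.x.round(1),m.fun)
def nb(im):
    f=im.astype(float);s=(f[:,:,2]-f[:,:,0])/np.maximum(f.max(2),1); return 1-np.clip(s/0.6,0,1)
for (im,d,cal),c in((S,(205,287)),(T,(199,372))):
    print(nb(im)[c[0]-14:c[0]+18:3,c[1]-20:c[1]+21:3].round(1))
    cv2.imwrite('pics/neck%d.png'%c[0],cv2.resize(im[c[0]-40:c[0]+40,c[1]-50:c[1]+50],None,fx=6,fy=6,interpolation=cv2.INTER_CUBIC)[:,:,::-1])
E
```

```text
stopper (array([464.64914717,  13.89905802]), np.float64(21.7958505027583), np.float64(477.6501600265798))
stopper (array([467.35904894,  12.71314517]), np.float64(9.979778722836787), np.float64(277.68651259600307))
joint xyz foot [465.9  12.5  -1.4] 39.07160846654771
[[1.  1.  1.  1.  1.  1.  1.  1.  1.  1.  1.  1.  1.  1. ]
 [1.  1.  1.  1.  1.  1.  1.  1.  1.  1.  1.  1.  1.  1. ]
 [0.8 0.9 1.  1.  0.9 1.  1.  1.  1.  1.  1.  1.  1.  1. ]
 [0.  0.  0.3 0.6 1.  1.  1.  1.  1.  1.  1.  1.  1.  1. ]
 [0.  0.  0.  0.  1.  1.  1.  1.  1.  1.  1.  1.  1.  1. ]
 [0.  0.  0.  0.  1.  1.  1.  1.  1.  1.  0.8 0.8 1.  1. ]
 [0.  0.  0.  0.  1.  1.  1.  1.  1.  1.  0.7 0.  0.  0.7]
 [0.  0.  0.  0.  1.  1.  1.  1.  1.  1.  0.8 0.  0.  0. ]
 [0.  0.  0.  0.  0.4 1.  1.  1.  1.  1.  0.2 0.  0.  0. ]
 [0.  0.  0.  0.  0.  0.  0.2 0.4 0.2 0.  0.  0.  0.  0. ]
 [0.  0.  0.  0.  0.  0.  0.  0.  0.  0.  0.  0.  0.  0. ]]
[[1.  0.  0.  0.  0.  0.  0.  0.  0.1 0.  0.  0.  0.  0. ]
 [0.8 0.  0.  0.  0.  0.  0.5 0.5 0.2 0.  0.  0.  0.  0. ]
 [0.4 0.  0.  0.  0.1 0.9 1.  1.  1.  0.7 0.  0.  0.  0. ]
 [0.  0.  0.  0.  0.9 0.9 0.8 0.9 1.  1.  0.2 0.  0.  0. ]
 [0.  0.  0.  0.2 0.9 0.8 0.8 0.8 0.8 1.  0.5 0.  0.  0.3]
 [0.  0.  0.  0.7 1.  0.8 0.8 0.8 0.8 1.  0.5 0.  0.  0.8]
 [0.  0.  0.  0.4 0.9 1.  0.9 0.9 0.9 0.9 0.  0.  0.  0.9]
 [0.  0.  0.  0.  1.  0.9 1.  1.  0.9 0.5 0.  0.  0.  0.8]
 [0.  0.  0.  0.  0.  0.9 1.  1.  0.  0.  0.  0.  0.5 0.9]
 [0.2 0.1 0.  0.  0.  0.  0.  0.  0.  0.  0.  0.  0.8 0.9]
 [0.4 0.2 0.3 0.2 0.1 0.1 0.  0.  0.  0.  0.  0.  0.9 0.8]]
```

```bash
python3 -c "
import cv2,numpy as np
a=cv2.imread('pics/neck205.png');b=cv2.imread('pics/neck199.png')
cv2.imwrite('pics/necks.png',cv2.resize(np.hstack([a,b]),(800,320)))"
```

```text
(no output)
```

View pics/necks.png

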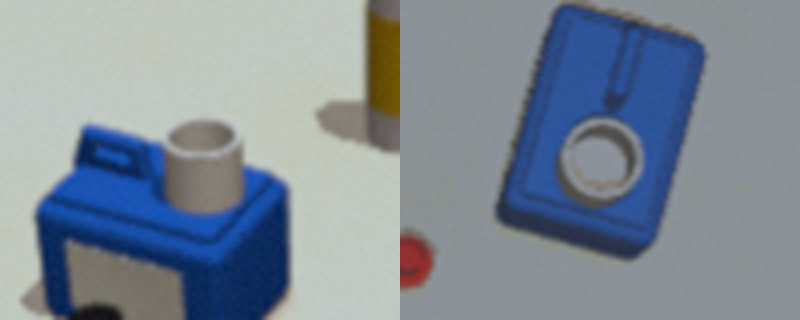

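Run:
```python
from h import *
S=pickle.load(open('side0.pkl','rb'));T=pickle.load(open('top0.pkl','rb'))
def nb(im):
    f=im.astype(float);s=(f[:,:,2]-f[:,:,0])/np.maximum(f.max(2),1); return 1-np.clip(s/0.6,0,1)
im,d,cal=T; print('top neck',fit(cal,nb(im),(183,357,31,30),NECK,[617,-139,150]))
im,d,cal=S
f=im.astype(float); 
print(f[192:206,276:302,0].astype(int)[:, ::2])
g=f[:,:,0]; 
s=np.clip((205-g)/35,0,1)*nb(im)
print(s[190:218:2,272:304:2].round(1))
print('side neck',fit(cal,s,(188,270,31,34),NECK,[615,-137,150]))
```

```text
top neck (array([ 618.71877441, -139.98445264]), np.float64(10.853131044274555), np.float64(344.0972189556191))
[[192 193 191 194 193 191 191 193 193 193 191 191 194]
 [193 191 190 194 193 193 189 192 192 192 192 193 194]
 [193 193 193 191 188 183 183 184 189 194 193 191 193]
 [192 192 190 182 160 152 150 149 162 187 193 191 191]
 [193 193 183 153 139 138 131 124 125 161 193 192 193]
 [192 188 156 133 132 133 129 117 113 127 189 191 190]
 [193 182 127 128 137 135 131 120 110 106 181 191 193]
 [185 177 115 129 133 135 133 121 110 109 177 190 192]
 [138 171 125 129 137 135 131 125 110 133 170 187 192]
 [ 77 149 151 133 135 136 132 126 124 155 152 185 192]
 [ 41 120 163 153 146 145 141 143 153 156 132 184 192]
 [ 30  92 138 162 166 160 162 169 155 140 122 183 192]
 [ 28  86 112 134 145 142 145 149 142 131 121 184 194]
 [ 27  82 102 114 124 124 131 131 135 130 120 174 188]]
[[0.4 0.3 0.4 0.4 0.4 0.4 0.3 0.3 0.4 0.3 0.3 0.3 0.4 0.3 0.4 0.4]
 [0.4 0.3 0.4 0.3 0.4 0.3 0.3 0.4 0.4 0.3 0.3 0.3 0.4 0.4 0.3 0.4]
 [0.4 0.4 0.3 0.3 0.3 0.4 0.5 0.6 0.6 0.6 0.4 0.3 0.3 0.4 0.3 0.3]
 [0.3 0.3 0.3 0.3 0.6 1.  1.  1.  1.  1.  1.  1.  0.3 0.4 0.3 0.3]
 [0.6 0.3 0.3 0.6 1.  1.  1.  1.  1.  1.  1.  1.  0.6 0.4 0.3 0.4]
 [0.  0.4 0.6 0.9 1.  1.  1.  1.  1.  1.  1.  1.  1.  0.5 0.4 0.4]
 [0.  0.  0.  0.9 1.  1.  1.  1.  1.  1.  1.  1.  1.  0.6 0.4 0.4]
 [0.  0.  0.  0.7 1.  1.  1.  1.  1.  1.  1.  1.  1.  0.6 0.3 0.3]
 [0.  0.  0.  0.6 1.  1.  1.  1.  1.  1.  1.  1.  1.  0.5 0.8 0.6]
 [0.  0.  0.  0.6 1.  1.  1.  1.  1.  1.  1.  1.  1.  0.  0.  0. ]
 [0.  0.  0.  0.5 1.  1.  1.  1.  1.  1.  1.  1.  1.  0.  0.  0. ]
 [0.  0.  0.  0.5 1.  1.  1.  1.  1.  1.  1.  1.  1.  0.  0.  0. ]
 [0.  0.  0.  0.2 1.  1.  1.  1.  1.  1.  1.  1.  1.  0.  0.  0. ]
 [0.  0.  0.  0.  0.4 1.  1.  1.  1.  1.  1.  0.8 0.1 0.  0.  0. ]]
side neck (array([ 615.43576866, -139.80519858]), np.float64(58.4403800125907), np.float64(562.2058877686283))
```

```bash
cat >> h.py <<'E'
from scipy.spatial.transform import Rotation as Rot
def tool():
    o=bot.observe();return o,np.array(o['tcp_pos']),R_of(o['orientation'])
def go(target):
    o,p,R=tool();s=R.T@(np.array(target)-p)/25
    print('t',round(o['time'],2),'tcp',p.round(1),'z dir',R[:,2].round(3),'y',R[:,1].round(3),'grip',round(o['gripper_width'],1),'units xyz',s.round(3),'F',np.round(o['wrist_force'],1))
E
python3 - <<'E'
from h import *
o,p,R=tool();print(R.round(3),o['qpos'].round(2))
T=pickle.load(open('top0.pkl','rb'));print('can top',atz(T[2],(236,475),170).round(0),'can',atz(T[2],(240,460),0).round(0))
go([466,13,231])
for k in(-1,1):
    Rn=R@Rot.from_euler('y',10*k,degrees=True).as_matrix();print(k,Rn[:,2].round(2))
E
```

```text
[[ 0.974  0.    -0.226]
 [ 0.226 -0.     0.974]
 [ 0.    -1.    -0.   ]] [-1.08  0.38  0.01 -0.   -1.19 -0.26]
can top [ 523. -407.  170.] can [ 528. -416.    0.]
t 0.6 tcp [ 141.2 -608.8  231.3] z dir [-0.226  0.974 -0.   ] y [ 0. -0. -1.] grip 85.7 units xyz [1.8274e+01 1.3000e-02 2.1296e+01] F [0.8 0.8 0.4]
-1 [-0.39  0.92 -0.  ]
1 [-0.05  1.   -0.  ]
```

Emit:
{"api": "servo_tool", "payload": {"increments": [[[1,1.0,0,1.2,0],[1,2.0,0,2.4,0],[1,3.1,0,3.6,0],[1,4.1,0,4.8,0],[1,5.2,0,6.0,0]]]}}

```text
time: 1.02
tcp_pos: [234.2, -431.8, 231.4]
orientation: [-0.702, 0.703, 0.08, -0.08]
wrist_force: [0.9, -0.0, 0.4]
gripper_width: 85.1
```

Emit:
{"api": "servo_tool", "payload": {"increments": [[[1,1.0,0,1.2,0],[1,2.0,0,2.4,0],[1,3.1,0,3.6,0],[1,4.1,0,4.8,0],[1,5.2,0,6.0,0]]]}}

```text
time: 1.43
tcp_pos: [327.3, -254.7, 231.8]
orientation: [-0.702, 0.703, 0.08, -0.079]
wrist_force: [0.6, -0.5, 0.3]
gripper_width: 85.6
```

Emit:
{"api": "servo_tool", "payload": {"increments": [[[1,1.0,0,1.2,0],[1,2.0,0,2.4,0],[1,3.1,0,3.6,0],[1,4.1,0,4.8,0],[1,5.2,0,6.0,0]]]}}

```text
time: 1.85
tcp_pos: [420.6, -77.3, 232.5]
orientation: [-0.702, 0.703, 0.081, -0.079]
wrist_force: [0.5, 0.0, 0.3]
gripper_width: 85.2
```

```bash
python3 -c "
from h import *
go([466,13,231])"
```

```text
t 1.85 tcp [420.6 -77.3 232.5] z dir [-0.225  0.974 -0.001] y [ 0.003 -0.    -1.   ] grip 85.2 units xyz [2.584 0.062 3.112] F [0.5 0.  0.3]
```

Emit:
{"api": "servo_tool", "payload": {"increments": [[[1,1.0,0,1.2,1],[1,2.0,0,2.4,2],[1,2.6,0,3.1,3],[1,2.6,0,3.1,4],[1,2.6,0,3.1,4]]]}}

```text
time: 2.27
tcp_pos: [466.9, 14.2, 232.4]
orientation: [-0.706, 0.706, -0.042, 0.044]
wrist_force: [-0.7, 0.5, -0.0]
gripper_width: 85.3
```

Run:
```python
from h import *
go([466,13.3,150]); go([466,13.3,49])
for n in('side','top'):
    im,d=bot.snapshot(n);cv2.imwrite(f'pics/{n}1.png',im[:,:,::-1])
```

```text
t 2.27 tcp [466.9  14.2 232.4] z dir [ 0.121  0.993 -0.   ] y [ 0.002 -0.    -1.   ] grip 85.3 units xyz [-0.039  3.295 -0.039] F [-0.7  0.5 -0. ]
t 2.27 tcp [466.9  14.2 232.4] z dir [ 0.121  0.993 -0.   ] y [ 0.002 -0.    -1.   ] grip 85.3 units xyz [-0.049  7.335 -0.039] F [-0.7  0.5 -0. ]
```

View pics/side1.png

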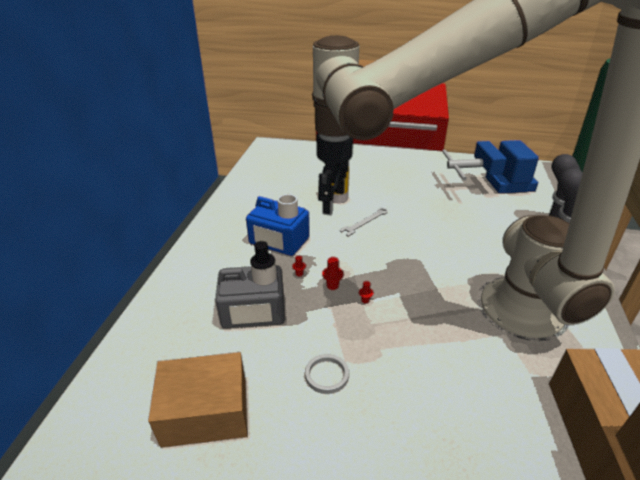

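Emit:
{"api": "servo_tool", "payload": {"increments": [[[1,0,1.3,0,0],[1,0,2.6,0,0],[1,0,3.8,0,0],[1,0,5.0,0,0],[1,0,5.0,0,0]]]}}

```text
time: 2.78
tcp_pos: [462.0, 10.6, 102.8]
orientation: [-0.704, 0.707, -0.046, 0.04]
wrist_force: [-1.9, -0.4, 0.5]
gripper_width: 85.1
```

Run:
```python
from h import *
go([466,13.3,50])
im,d=bot.snapshot('side');cv2.imwrite('pics/side2.png',cv2.resize(im[200:320,250:410],None,fx=5,fy=5,interpolation=cv2.INTER_CUBIC)[:,:,::-1])
```

```text
t 2.78 tcp [462.   10.6 102.8] z dir [ 0.121  0.993 -0.004] y [-0.009 -0.003 -1.   ] grip 85.1 units xyz [0.163 2.111 0.136] F [-1.9 -0.4  0.5]
```

View pics/side2.png

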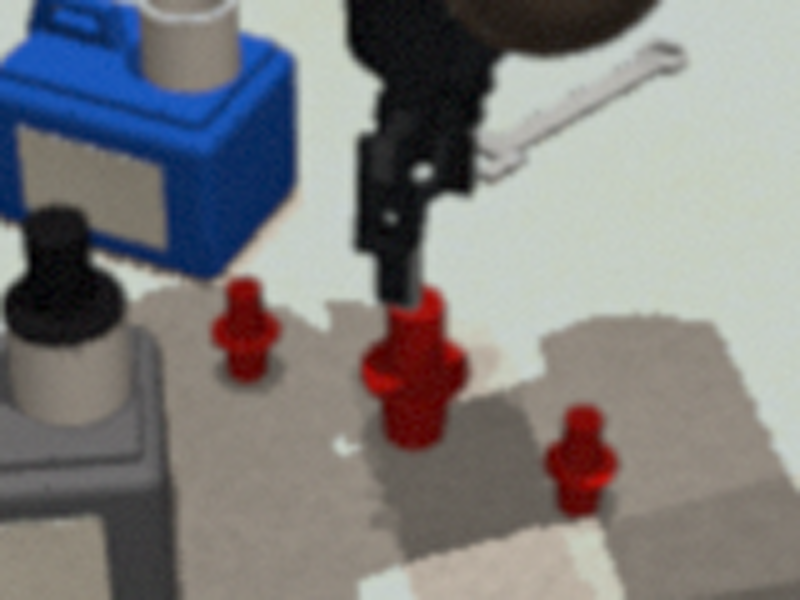

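Emit:
{"api": "servo_tool", "payload": {"increments": [[[1,0.16,0.7,0.12,0],[1,0.16,1.4,0.12,0],[1,0.16,2.1,0.12,0],[1,0.16,2.1,0.12,0],[1,0.16,2.1,0.12,0]]]}}

```text
time: 3.25
tcp_pos: [469.4, 13.4, 54.6]
orientation: [-0.705, 0.707, -0.043, 0.041]
wrist_force: [0.9, -0.1, -0.3]
gripper_width: 85.1
```

Run:
```python
from h import *
go([466,13.3,50])
```

```text
t 3.25 tcp [469.4  13.4  54.6] z dir [ 0.119  0.993 -0.003] y [-0.002 -0.003 -1.   ] grip 85.1 units xyz [-0.134  0.183 -0.018] F [ 0.9 -0.1 -0.3]
```

Emit:
{"api": "servo_tool", "payload": {"increments": [[[1,-0.13,0.2,0,0],[1,-0.13,0.2,0,0],[1,-0.13,0.2,0,0],[1,-0.13,0.2,0,0]]]}}

```text
time: 3.58
tcp_pos: [466.6, 13.9, 50.5]
orientation: [-0.705, 0.707, -0.042, 0.042]
wrist_force: [-0.1, 0.0, -0.2]
gripper_width: 85.4
```

Run:
```python
from h import *
go([466,13.3,50])
```

```text
t 3.58 tcp [466.6  13.9  50.5] z dir [ 0.119  0.993 -0.002] y [-0.    -0.002 -1.   ] grip 85.4 units xyz [-0.022  0.019 -0.027] F [-0.1  0.  -0.2]
```

Positioned; closing gently.

Emit:
{"api": "servo_tool", "payload": {"increments": [[[0,0,0,0,0],[0,0,0,0,0],[0,0,0,0,0],[0,0,0,0,0],[0,0,0,0,0]]], "newtons": 35}}

```text
time: 4.0
tcp_pos: [466.8, 13.9, 50.6]
orientation: [-0.705, 0.707, -0.042, 0.042]
wrist_force: [-0.1, 0.3, 0.3]
gripper_width: 28.9
```

Emit:
{"api": "servo_tool", "payload": {"increments": [[[0,0,0,0,0],[0,0,0,0,0],[0,0,0,0,0],[0,0,0,0,0],[0,0,0,0,0]]]}}

```text
time: 4.42
tcp_pos: [466.8, 13.9, 50.6]
orientation: [-0.705, 0.707, -0.042, 0.042]
wrist_force: [0.7, 0.2, 0.6]
gripper_width: 29.3
```

Run:
```python
from h import *
go([466,13.3,50])
im,d=bot.snapshot('side');cv2.imwrite('pics/side3.png',cv2.resize(im[200:320,250:410],None,fx=5,fy=5,interpolation=cv2.INTER_CUBIC)[:,:,::-1])
```

```text
t 4.42 tcp [466.8  13.9  50.6] z dir [ 0.118  0.993 -0.002] y [-0.    -0.002 -1.   ] grip 29.3 units xyz [-0.028  0.025 -0.028] F [0.7 0.2 0.6]
```

View pics/side3.png

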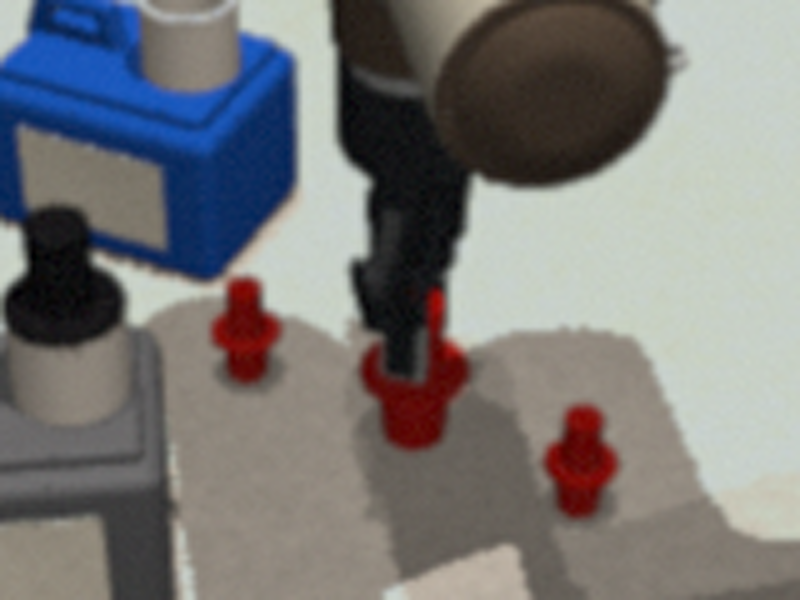

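Emit:
{"api": "servo_tool", "payload": {"increments": [[[0,0,-0.8,0,0],[0,0,-2.0,0,0],[0,0,-3.2,0,0],[0,0,-4.4,0,0],[0,0,-4.4,0,0]]]}}

```text
time: 4.88
tcp_pos: [470.4, 15.0, 166.2]
orientation: [0.706, -0.705, 0.037, -0.045]
wrist_force: [1.0, 0.1, -1.2]
gripper_width: 29.3
```

Emit:
{"api": "servo_tool", "payload": {"increments": [[[0,0,-1.0,0,0],[0,0,-2.0,0,0],[0,0,-3.0,0,0],[0,0,-3.0,0,0],[0,0,-3.0,0,0]]]}}

```text
time: 5.3
tcp_pos: [469.8, 15.3, 241.8]
orientation: [0.707, -0.705, 0.037, -0.046]
wrist_force: [0.4, -0.8, -1.5]
gripper_width: 29.3
```

Run:
```python
from h import *
go([617.2,-139.8,230])
```

```text
t 5.3 tcp [469.8  15.3 241.8] z dir [0.117 0.993 0.003] y [ 0.013  0.002 -1.   ] grip 29.3 units xyz [ 6.577  0.539 -5.47 ] F [ 0.4 -0.8 -1.5]
```

Emit:
{"api": "servo_tool", "payload": {"increments": [[[0,0.8,0,-0.7,0],[0,1.7,0,-1.4,0],[0,2.5,0,-2.1,0],[0,3.3,0,-2.7,0],[0,3.3,0,-2.7,0]]]}}

```text
time: 5.72
tcp_pos: [545.3, -63.7, 239.6]
orientation: [0.706, -0.705, 0.039, -0.046]
wrist_force: [1.0, -0.5, -1.3]
gripper_width: 29.2
```

Emit:
{"api": "servo_tool", "payload": {"increments": [[[0,0.8,0,-0.7,0],[0,1.7,0,-1.4,0],[0,2.5,0,-2.1,0],[0,3.0,0,-2.6,0],[0,3.0,0,-2.6,0]]]}}

```text
time: 6.13
tcp_pos: [612.5, -139.1, 236.7]
orientation: [0.706, -0.705, 0.042, -0.046]
wrist_force: [-0.5, 0.3, -0.7]
gripper_width: 28.8
```

Emit:
{"api": "servo_tool", "payload": {"increments": [[[0,0,0,0,0],[0,0,0,0,0],[0,0,0,0,0]]]}}

```text
time: 6.38
tcp_pos: [611.5, -138.4, 235.5]
orientation: [0.706, -0.705, 0.042, -0.044]
wrist_force: [0.9, -1.0, -0.1]
gripper_width: 29.6
```

Run:
```python
from h import *
go([617.2,-139.8,230])
for n in('side','top'):
    im,d=bot.snapshot(n);cal=bot.get_calibration(n);pickle.dump((im,d,cal),open(f'{n}4.pkl','wb'))
    c=[round(v) for v in proj(cal,[617,-140,190])];print(n,c)
    cv2.imwrite(f'pics/c4{n}.png',cv2.resize(im[c[0]-40:c[0]+60,c[1]-50:c[1]+50],None,fx=4,fy=4,interpolation=cv2.INTER_CUBIC)[:,:,::-1])
cv2.imwrite('pics/c4.png',np.hstack([cv2.imread('pics/c4side.png'),cv2.imread('pics/c4top.png')]))
```

```text
t 6.38 tcp [ 611.5 -138.4  235.5] z dir [0.123 0.992 0.001] y [ 0.003  0.001 -1.   ] grip 29.6 units xyz [ 0.233  0.221 -0.027] F [ 0.9 -1.  -0.1]
side [185, 286]
top [196, 374]
```

View pics/c4.png

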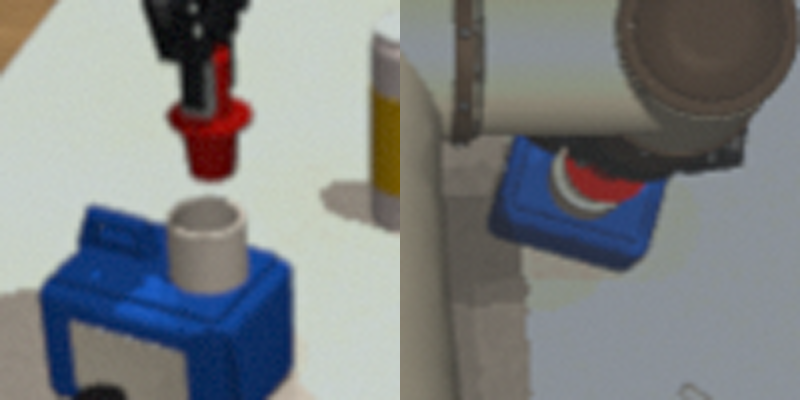

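```bash
cat >> h.py <<'E'
PL=STOP[:4]
def fitw(cal,soft,box,prof,P0,W):
    r0,c0,h,w=box;t=soft[r0:r0+h,c0:c0+w]
    f=lambda p:(W*(sil(cal,[p[0],p[1],P0[2]],prof,box)-t)**2).sum()
    b=minimize(f,P0[:2],method='Nelder-Mead',options=dict(initial_simplex=[P0[:2],[P0[0]+6,P0[1]],[P0[0],P0[1]+6]],xatol=.05))
    return b.x.round(2),round(b.fun,1)
E
python3 - <<'E'
from h import *
im,d,cal=pickle.load(open('side4.pkl','rb'))
foot=184.9
c=proj(cal,[611,-140,foot+30]);print(c)
box=(int(c[0])-2,int(c[1])-16,26,32);print(redsoft(im)[box[0]-6:box[0]+26:2,box[1]:box[1]+32:2].round(1))
for z in(foot-3,foot,foot+3):
  print('side',z,fitw(cal,redsoft(im),box,PL,[611,-140,z],1))
im,d,cal=pickle.load(open('top4.pkl','rb'))
c=proj(cal,[611,-140,foot+38]);print(c)
b=(int(c[0])-14,int(c[1])-16,32,32);print(redsoft(im)[b[0]:b[0]+32:2,b[1]:b[1]+32:2].round(1))
E
```

```text
[176.70838002 287.70616741]
[[0.  0.  0.  0.  0.  0.  0.  0.  0.  0.4 1.  0.4 0.  0.  0.  0. ]
 [0.  0.  0.  0.  0.1 0.1 0.  0.2 0.  0.2 1.  1.  0.8 0.3 0.  0. ]
 [0.  0.  0.  0.  0.8 0.6 0.1 0.1 0.  0.4 1.  1.  1.  1.  0.1 0. ]
 [0.  0.  0.  0.1 1.  1.  0.8 0.8 0.6 1.  1.  1.  1.  1.  0.1 0. ]
 [0.  0.  0.  0.  0.6 1.  1.  1.  1.  1.  1.  1.  1.  0.4 0.  0. ]
 [0.  0.  0.  0.  0.  0.5 1.  1.  1.  1.  1.  1.  0.3 0.  0.  0. ]
 [0.  0.  0.  0.  0.  0.  1.  1.  1.  1.  1.  1.  0.1 0.  0.  0. ]
 [0.  0.  0.  0.  0.  0.  1.  1.  1.  1.  1.  1.  0.1 0.  0.  0. ]
 [0.  0.  0.  0.  0.  0.  0.6 1.  1.  1.  1.  1.  0.1 0.  0.  0. ]
 [0.  0.  0.  0.  0.  0.  0.3 1.  1.  1.  1.  1.  0.1 0.  0.  0. ]
 [0.  0.  0.  0.  0.  0.  0.1 1.  1.  1.  1.  0.5 0.  0.  0.  0. ]
 [0.  0.  0.  0.  0.  0.  0.  0.1 0.2 0.3 0.1 0.  0.  0.  0.  0. ]
 [0.  0.  0.  0.  0.  0.  0.  0.  0.  0.  0.  0.  0.  0.  0.  0. ]
 [0.  0.  0.  0.  0.  0.  0.  0.  0.  0.  0.  0.  0.  0.  0.  0. ]
 [0.  0.  0.  0.  0.  0.1 0.1 0.1 0.1 0.1 0.1 0.1 0.  0.  0.  0. ]
 [0.  0.  0.  0.  0.1 0.1 0.1 0.1 0.1 0.1 0.1 0.1 0.1 0.  0.  0. ]]
[... 571 characters left out ...]
 0.1 0.  0.2 0.1 0.1 0.  0. ]
 [0.  0.  0.  0.1 0.  0.  0.  0.  0.  0.  0.1 0.1 0.  0.1 0.2 0.1]
 [0.  0.  0.  0.5 0.4 0.  0.  0.  0.  0.  0.  0.  0.  0.1 0.1 0.1]
 [0.  0.  0.  0.6 0.9 0.4 0.6 0.3 0.  0.  0.  0.  0.1 0.1 0.1 0.1]
 [0.  0.  0.  0.3 1.  1.  1.  0.7 0.5 0.1 0.  0.  0.  0.  0.  0. ]
 [0.  0.  0.  0.1 0.9 1.  1.  1.  0.9 0.9 1.  0.8 0.7 0.  0.  0. ]
 [0.  0.  0.  0.  0.1 0.9 1.  1.  1.  1.  1.  1.  0.6 0.  0.  0. ]
 [0.  0.  0.1 0.  0.  0.1 0.6 0.9 1.  1.  0.9 0.2 0.  0.  0.  0. ]
 [0.  0.  0.  0.  0.  0.  0.  0.  0.  0.  0.  0.  0.  0.  0.  0. ]
 [0.  0.  0.  0.  0.  0.1 0.1 0.  0.  0.  0.  0.  0.  0.  0.  0. ]
 [0.  0.  0.  0.  0.  0.  0.  0.  0.  0.  0.  0.  0.  0.  0.  0. ]]
```

```bash
cat > m.py <<'E'
from h import *
def measure(tag,foot,xy):
    out={}
    im,d,cal=pickle.load(open(f'side{tag}.pkl','rb'))
    c=proj(cal,[*xy,foot+34]);box=(int(c[0]),int(c[1])-18,30,36)
    out['side']=fitw(cal,redsoft(im),box,PL,[*xy,foot],1)
    im,d,cal=pickle.load(open(f'top{tag}.pkl','rb'))
    c=proj(cal,[*xy,foot+40]);b=(int(c[0])-14,int(c[1])-18,36,36)
    rs=redsoft(im);sub=im[b[0]:b[0]+36,b[1]:b[1]+36].astype(int);r=rs[b[0]:b[0]+36,b[1]:b[1]+36]
    W=((r>.4)|(sub.max(2)>75)).astype(float)
    W[:10]=0
    for j in range(36):   # drop everything above lowest gripper pixel's red onset
        rows=np.where(r[:,j]>.5)[0]
        if len(rows): W[:rows[0]+1,j]=0
        else: W[:16,j]=0
    out['top']=fitw(cal,rs,b,STOP[2:4],[*xy,foot],W)
    return out
E
python3 - <<'E'
from m import *
for f in (183.5,185,186.5): print(f,measure(4,f,[611,-140]))
# stereo consistent z
E
```

```text
183.5 {'side': (array([ 612.04, -147.07]), np.float64(9.4)), 'top': (array([ 613.86, -139.36]), np.float64(1.6))}
185 {'side': (array([ 611.4 , -144.51]), np.float64(9.7)), 'top': (array([ 613.62, -139.09]), np.float64(1.6))}
186.5 {'side': (array([ 610.68, -142.  ]), np.float64(10.8)), 'top': (array([ 613.38, -139.06]), np.float64(1.6))}
```

Run:
```python
from m import *
im,d=bot.snapshot('side');cal=bot.get_calibration('side');pickle.dump((im,d,cal),open('side5.pkl','wb'))
im2,d2=bot.snapshot('top');pickle.dump((im2,d2,bot.get_calibration('top')),open('top5.pkl','wb'))
go([617,-140,230])
for tag in(4,5):
    im,d,cal=pickle.load(open(f'side{tag}.pkl','rb'))
    rs=redsoft(im)
    c=proj(cal,[611,-140,185+34]);box=(int(c[0])-3,int(c[1])-18,33,36);t=rs[box[0]:box[0]+33,box[1]:box[1]+36]
    sub=im[box[0]:box[0]+33,box[1]:box[1]+36].astype(int)
    W=((t>.4)|(sub.max(2)>90)).astype(float); 
    for z in (184,185.5,187,188.5):
        f=lambda p:(W*(sil(cal,[p[0],p[1],z],PL,box,tilt=np.array([p[2]/100,p[3]/100,1]))-t)**2).sum()
        b=minimize(f,[611,-140,0,0],method='Nelder-Mead',options=dict(initial_simplex=np.array([[611,-142,0,0],[616,-142,0,0],[611,-147,0,0],[611,-142,6,0],[611,-142,0,6]]),maxiter=400))
        print(tag,z,b.x.round(1),round(b.fun,2))
    m=rs>.8;m[:c[0].astype(int)-3 if 0 else int(c[0])-3]=0
    P=np.array([world(cal,(r,q),d[r,q]) for r,q in np.argwhere(m) if abs(q-c[1])<20 and abs(r-c[0])<30 and d[r,q]>0])
    print(len(P),np.percentile(P,[2,50,98],axis=0).round(1).tolist())
    for lo,hi in((183,200),(200,215),(216,232)):
        q=P[(P[:,2]>lo)&(P[:,2]<hi)];print(lo,len(q),q.mean(0).round(1),q.max(0).round(1),q.min(0).round(1))
```

```text
t 6.58 tcp [ 612.2 -138.5  237.1] z dir [0.122 0.992 0.002] y [ 0.006  0.001 -1.   ] grip 29.1 units xyz [ 0.196  0.283 -0.037] F [-0.1  0.4 -0.9]
4 184 [ 611.9 -146.2   -0.7   -2.2] 12.84
4 185.5 [ 611.2 -143.7   -0.8   -1. ] 13.15
4 187 [ 6.105e+02 -1.408e+02 -6.000e-01 -5.500e+00] 13.35
4 188.5 [ 6.097e+02 -1.383e+02 -5.000e-01 -5.000e+00] 13.71
201 [[585.9, -143.6, 190.6], [603.6, -123.2, 224.0], [628.0, -111.0, 232.2]]
183 36 [ 605.6 -124.4  194.6] [ 617.9 -121.   200. ] [ 595.  -133.1  186.6]
200 51 [ 605.7 -123.3  207.9] [ 620.6 -115.5  214.4] [ 593.8 -132.4  201. ]
216 105 [ 604.3 -123.2  226.8] [ 630.9 -108.7  230.5] [ 583.3 -146.1  216.4]
5 184 [ 6.126e+02 -1.479e+02 -2.000e-01 -3.800e+00] 11.13
5 185.5 [ 6.120e+02 -1.455e+02 -6.000e-01 -3.500e+00] 11.44
5 187 [ 611.3 -142.9   -0.7   -4.2] 11.7
5 188.5 [ 6.109e+02 -1.417e+02 -2.000e+00  1.000e-01] 12.47
200 [[586.3, -139.5, 191.6], [604.0, -122.8, 219.9], [627.9, -111.0, 233.7]]
183 30 [ 605.9 -124.3  194.9] [ 618.  -120.3  200. ] [ 594.5 -131.8  189.1]
200 55 [ 605.7 -123.4  207.7] [ 621.  -118.2  214.9] [ 594.1 -131.9  200.3]
216 108 [ 604.7 -122.5  227.5] [ 633.2 -108.9  231.4] [ 583.7 -144.5  216.2]
```

Emit:
{"api": "servo_tool", "payload": {"increments": [[[0,0.1,0.2,-0.04,0],[0,0.17,0.4,-0.06,0],[0,0.17,0.7,-0.06,0],[0,0.17,0.7,-0.06,0],[0,0.17,0.7,-0.06,0]]]}}

```text
time: 7.0
tcp_pos: [615.9, -140.5, 218.5]
orientation: [0.706, -0.705, 0.042, -0.045]
wrist_force: [-0.7, 0.1, -0.7]
gripper_width: 29.2
```

Run:
```python
from m import *
go([616.3,-139.4,200])
for n in('side','top'):
    im,d=bot.snapshot(n);cal=bot.get_calibration(n);pickle.dump((im,d,cal),open(f'{n}6.pkl','wb'))
go([616.3,-139.4,200])
p=bot.observe()['tcp_pos']
print(measure(6,p[2]-50,[616,-140]))
```

```text
t 7.0 tcp [ 615.9 -140.5  218.5] z dir [0.123 0.992 0.001] y [ 0.004  0.001 -1.   ] grip 29.2 units xyz [0.009 0.738 0.046] F [-0.7  0.1 -0.7]
t 7.1 tcp [ 616.4 -140.6  219.5] z dir [0.122 0.992 0.001] y [ 0.006  0.001 -1.   ] grip 28.7 units xyz [-0.015  0.782  0.046] F [ 0.3 -0.8 -1. ]
{'side': (array([ 614.42, -142.93]), np.float64(13.0)), 'top': (array([ 617.95, -141.5 ]), np.float64(1.7))}
```

Emit:
{"api": "servo_tool", "payload": {"increments": [[[0,0.02,0.2,0.06,0],[0,0.03,0.4,0.06,0],[0,0.03,0.6,0.06,0],[0,0.03,0.75,0.06,0],[0,0.03,0.75,0.06,0]]]}}

```text
time: 7.52
tcp_pos: [616.8, -139.1, 199.3]
orientation: [0.706, -0.705, 0.042, -0.045]
wrist_force: [1.1, -0.7, -0.8]
gripper_width: 29.1
```

Run:
```python
from m import *
go([617.2,-139.2,190])
for n in('side','top'):
    im,d=bot.snapshot(n);cal=bot.get_calibration(n);pickle.dump((im,d,cal),open(f'{n}7.pkl','wb'))
    c=[round(v) for v in proj(cal,[617,-140,170])]
    cv2.imwrite(f'pics/c7{n}.png',cv2.resize(im[c[0]-25:c[0]+25,c[1]-25:c[1]+25],None,fx=8,fy=8,interpolation=cv2.INTER_CUBIC)[:,:,::-1])
cv2.imwrite('pics/c7.png',np.hstack([cv2.imread('pics/c7side.png'),cv2.imread('pics/c7top.png')]))
p=bot.observe()['tcp_pos'];print(p)
print(measure(7,p[2]-50,[616,-140]))
```

```text
t 7.52 tcp [ 616.8 -139.1  199.3] z dir [0.123 0.992 0.001] y [ 0.003  0.001 -1.   ] grip 29.1 units xyz [ 0.016  0.372 -0.003] F [ 1.1 -0.7 -0.8]
[ 617.3523476  -139.25016585  200.4867283 ]
{'side': (array([ 614.59, -139.99]), np.float64(11.8)), 'top': (array([ 618.87, -140.07]), np.float64(1.4))}
```

View pics/c7.png

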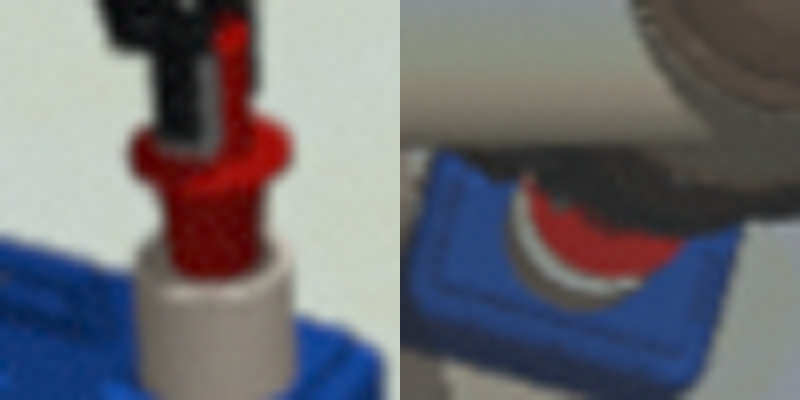

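Emit:
{"api": "servo_tool", "payload": {"increments": [[[0,0,0.2,0,0],[0,0,0.4,0,0],[0,0,0.6,0,0],[0,0,0.8,0,0],[0,0,0.8,0,0]]]}}

```text
time: 8.03
tcp_pos: [616.6, -139.1, 178.8]
orientation: [0.706, -0.705, 0.043, -0.044]
wrist_force: [0.6, -0.2, -0.9]
gripper_width: 29.4
```

Run:
```python
from m import *
go([617.2,-139.2,166])
```

```text
t 8.03 tcp [ 616.6 -139.1  178.8] z dir [0.123 0.992 0.001] y [ 0.002  0.001 -1.   ] grip 29.4 units xyz [ 0.022  0.511 -0.001] F [ 0.6 -0.2 -0.9]
```

Emit:
{"api": "servo_tool", "payload": {"increments": [[[0,0.02,0.1,0,0],[0,0.02,0.2,0,0],[0,0.02,0.3,0,0],[0,0.02,0.4,0,0],[0,0.02,0.4,0,0]]]}}

```text
time: 8.45
tcp_pos: [616.9, -139.1, 168.1]
orientation: [0.706, -0.705, 0.043, -0.044]
wrist_force: [0.5, 0.1, -1.1]
gripper_width: 28.8
```

Run:
```python
from m import *
for n in('side','top'):
    im,d=bot.snapshot(n);cal=bot.get_calibration(n);pickle.dump((im,d,cal),open(f'{n}8.pkl','wb'))
    c=[round(v) for v in proj(cal,[617,-140,170])]
    cv2.imwrite(f'pics/c8{n}.png',cv2.resize(im[c[0]-25:c[0]+25,c[1]-25:c[1]+25],None,fx=8,fy=8,interpolation=cv2.INTER_CUBIC)[:,:,::-1])
cv2.imwrite('pics/c8.png',np.hstack([cv2.imread('pics/c8side.png'),cv2.imread('pics/c8top.png')]))
go([617.2,-139.2,162.6])
```

```text
t 8.55 tcp [ 617.2 -139.2  168.7] z dir [0.123 0.992 0.001] y [ 0.002  0.001 -1.   ] grip 29.4 units xyz [ 0.001  0.246 -0.   ] F [ 0.4 -0.2 -1. ]
```

View pics/c8.png

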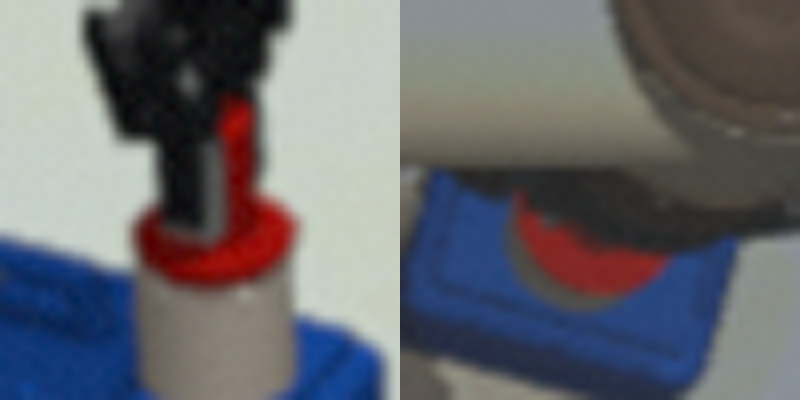

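Emit:
{"api": "servo_tool", "payload": {"increments": [[[0,0,0.06,0,0],[0,0,0.12,0,0],[0,0,0.18,0,0],[0,0,0.18,0,0]]]}}

```text
time: 8.88
tcp_pos: [616.9, -139.2, 163.8]
orientation: [0.706, -0.705, 0.043, -0.044]
wrist_force: [0.4, -0.4, -0.8]
gripper_width: 29.0
```

Emit:
{"api": "servo_tool", "payload": {"increments": [[[0,0,0.04,0,0],[0,0,0.08,0,0],[0,0,0.08,0,0]]]}}

```text
time: 9.13
tcp_pos: [617.1, -139.2, 162.7]
orientation: [0.706, -0.706, 0.043, -0.044]
wrist_force: [-1.3, 0.9, 3.6]
gripper_width: 29.1
```

Emit:
{"api": "servo_tool", "payload": {"increments": [[[0,0,0.02,0,0],[0,0,0.02,0,0]]]}}

```text
time: 9.3
tcp_pos: [617.1, -139.2, 162.6]
orientation: [0.706, -0.706, 0.042, -0.044]
wrist_force: [-2.0, 1.7, 3.3]
gripper_width: 29.3
```

Run:
```python
from m import *
for n in('side','top'):
    im,d=bot.snapshot(n);cal=bot.get_calibration(n)
    c=[round(v) for v in proj(cal,[617,-140,170])]
    cv2.imwrite(f'pics/c9{n}.png',cv2.resize(im[c[0]-25:c[0]+25,c[1]-25:c[1]+25],None,fx=8,fy=8,interpolation=cv2.INTER_CUBIC)[:,:,::-1])
cv2.imwrite('pics/c9.png',np.hstack([cv2.imread('pics/c9side.png'),cv2.imread('pics/c9top.png')]))
go([617.2,-139.2,162.6])
```

```text
t 9.4 tcp [ 617.1 -139.2  162.7] z dir [0.122 0.993 0.001] y [ 0.003  0.    -1.   ] grip 29.1 units xyz [ 0.003  0.003 -0.001] F [-2.1  1.3  4.9]
```

View pics/c9.png

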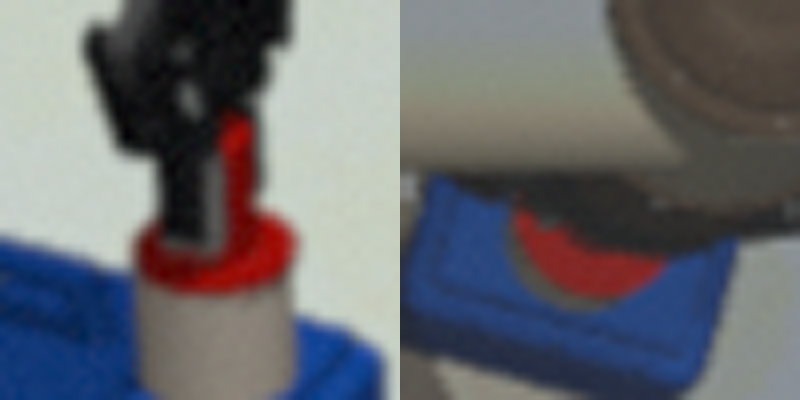

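Emit:
{"api": "servo_tool", "payload": {"increments": [[[0.45,0,0,0,0],[0.6,0,0,0,0],[0.8,0,0,0,0],[1,0,0,0,0],[1,0,0,0,0]]]}}

```text
time: 9.82
tcp_pos: [617.1, -139.2, 162.4]
orientation: [0.706, -0.706, 0.043, -0.044]
wrist_force: [0.3, 0.3, 1.0]
gripper_width: 84.0
```

Emit:
{"api": "servo_tool", "payload": {"increments": [[[1,0,0,0,0],[1,0,-0.4,0,0],[1,0,-1.0,0,0],[1,0,-2.0,0,0],[1,0,-3.0,0,0]]]}}

```text
time: 10.23
tcp_pos: [616.6, -139.3, 238.3]
orientation: [0.706, -0.706, 0.043, -0.044]
wrist_force: [0.8, 0.2, 0.5]
gripper_width: 85.2
```

Emit:
{"api": "servo_tool", "payload": {"increments": [[[1,-1.0,-0.5,1.0,0],[1,-2.0,-0.5,2.0,0],[1,-3.0,-0.5,3.0,0],[1,-4.0,-0.5,4.0,0],[1,-4.0,-0.5,4.0,0]]]}}

```text
time: 10.65
tcp_pos: [526.5, -24.9, 252.3]
orientation: [0.707, -0.705, 0.041, -0.042]
wrist_force: [-0.5, -0.9, -0.4]
gripper_width: 85.7
```

Run:
```python
from m import *
print(bot.observe()['tcp_pos'],bot.observe()['joint_velocities'].round(2))
def nb(im):
    f=im.astype(float);s=(f[:,:,2]-f[:,:,0])/np.maximum(f.max(2),1); return 1-np.clip(s/0.6,0,1)
for n in('side','top'):
    im,d=bot.snapshot(n);cal=bot.get_calibration(n)
    c=[round(v) for v in proj(cal,[617,-140,160])]
    cv2.imwrite(f'pics/ca{n}.png',cv2.resize(im[c[0]-50:c[0]+50,c[1]-50:c[1]+50],None,fx=4,fy=4,interpolation=cv2.INTER_CUBIC)[:,:,::-1])
    b=(c[0]-28,c[1]-20,46,40)
    print(n,fit(cal,redsoft(im),b,STOP[2:],[617,-140,112]))
    cv2.imwrite(f'pics/full{n}.png',im[:,:,::-1])
cv2.imwrite('pics/ca.png',np.hstack([cv2.imread('pics/caside.png'),cv2.imread('pics/catop.png')]))
```

```text
[526.45146577 -24.87249344 252.27783279] [-0.05  0.05  0.07  0.04  0.01  0.07]
side (array([ 614.35720718, -138.50124625]), np.float64(19.303493633672815), np.float64(316.96104572884764))
top (array([ 617.02636385, -139.16695445]), np.float64(19.420353955936868), np.float64(364.2402300291752))
```

View pics/ca.png

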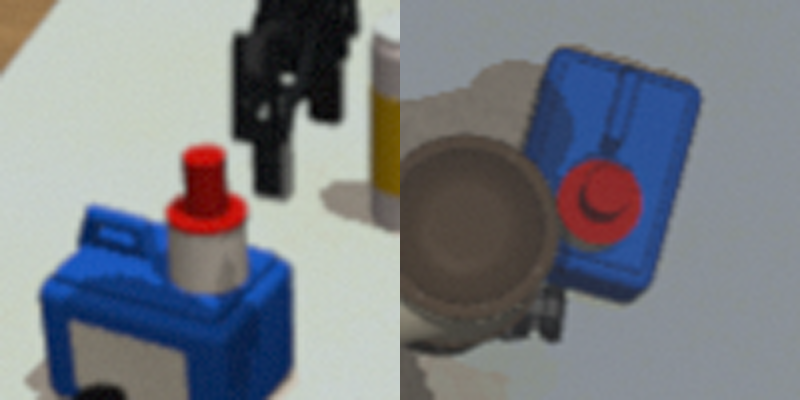

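View pics/fullside.png

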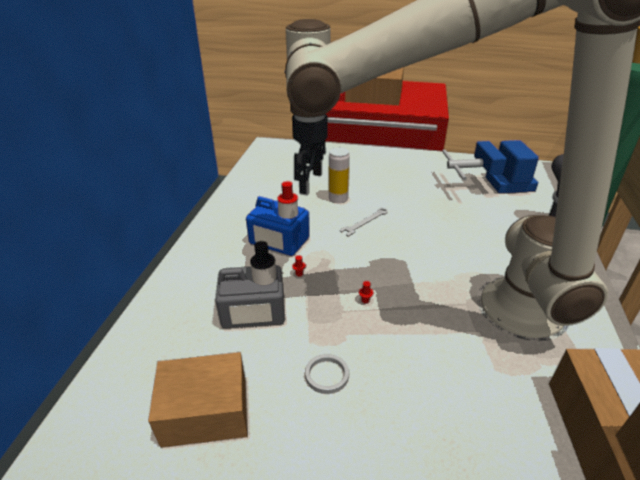

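Emit:
{"api": "servo_tool", "payload": {"increments": [[[1,0,0,0,0],[1,0,0,0,0],[1,0,0,0,0]]]}}

```text
time: 11.0
tcp_pos: [530.0, -27.6, 252.3]
orientation: [0.706, -0.706, 0.042, -0.044]
wrist_force: [-0.5, 0.0, -0.2]
gripper_width: 85.7
```

```bash
python3 -c "
from workcell import bot
print(bot.job_done())"
```

```text
the job is handed in; nothing more can be done
None
```

The red stopper is seated in the blue jug's neck, and the job was handed in at about 11 s; no verdict came back. I took the largest of the three red stoppers, the middle one at side-camera pixel (row 273, column 332). I lowered it held until the wrist force showed 3–5 N at a TCP height of 162.6 mm, the height expected for fully home. Then I opened the gripper and moved clear.

- **Seating:** the last pictures show the stopper upright with its flange on the rim. No separate tilt fit was run after release.
- **Centring:** after release, the fitted position lay about 1.7 mm (side) and 1.9 mm (top) from the neck centre each camera had measured at the start. That is within the 4 mm limit, although the wrist was close to the stopper in the top view.
- **Other things on the bench:** the black stopper, spray can, wrench, clamp ring and small red stoppers look unmoved in the last side picture. I did not measure their shifts.
- **Disagreements:** the two cameras differed by about 3 mm in x throughout, so I compared stopper and neck within each camera. While the stopper was held above the neck, the side view's y was also up to 5 mm off the top view's, and I went by the top view there.

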